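Roll-test two pastry rollers on the marble slab and set the wobbling one aside

ROBOT

A 6-joint arm with a two-finger parallel gripper is mounted at the origin on a cart in front of the work surface, level with it; the furniture and walls round the work are solid. World frame = base frame: x ahead of the robot, y to its left, z up, the work surface at z = 0. Lengths are in m, angles in rad, forces in N, time in s.
With the tool pointing down it reaches from about 0.3 to 1 m from the base axis. Payload 5.1 kg.
Tool frame: the origin (TCP) lies midway between the tips of the shut fingers; the grasp point (between the pads) lies 19 mm behind it; z points along the fingers, y is the line along which they close (so a half turn about z gives the same grasp; the last joint's range is limited). The gripper opens to 95 mm and grips with 3 to 60 N. Pads are 20 mm wide; open, the fingers measure 119 mm over their backs; the gripper's body (75 mm by 180 mm) begins 59 mm behind the grasp point.
Start: joints at [-1.199, 0.124, 1.65, -0, 1.367, -0.083], TCP at [0.286, -0.584, 0.215] pointing down, gripper open.
Joint ranges: [-2.61, 2.61], [-1.02, 2.33], [0.03, 2.71], [-1.35, 4.49], [0.32, 2.68], [-2.91, 2.91]. Speed limits (rad/s): [2.57, 2.57, 3.14, 3.14, 3.14, 3.14].

INTERFACE

Orientations are given as a unit quaternion [w, x, y, z].
In Python, from plant import r gives the robot as it stands.
- The arm moves only by the tool apply_moves, never from a script. Its argument "steps" is a list of rows, each an object with "delta_rot": the turn, a rotation vector about the tool's x, y, z as a fraction of full scale, a list of three; "xyz": the shift along the tool's x, y, z as a fraction of full scale, a list of three; "jaw": the closure in counts, from 0 (fully open) to 255 (shut). A call has exactly 8 rows; each row shifts and turns the commanded pose from where the row before left it, along the tool's axes as they then stand; what a row does not reach is not made up. Full scale, the value 1, is 4 cm for a shift and 360 degrees for a turn. A row lasts 1/8 s, in which the tool goes at most 62.5 mm and 10.7 degrees, less where a joint would pass 70% of its speed; a pose out of reach is approached as far as the arm can. A call with a number of a shift or a turn outside -1 to 1 is refused whole. A call with a gripper value outside its range is refused whole. The fingers move at their own pace and stop on an object; "newtons" is the grip in N (left out, the last holds). Time passes only in rows, so rows that do not move let the fingers close, or fill a call up. It gives the time, the measured TCP pose, the force, the opening and the grip force at its end, in the units of the state.
- r.observe(): the state, without advancing time (a new reading comes with each control period).
- r.read_camera(name): name is "scene" or "top" or "wrist"; returns the picture (400x640x3 uint8, red, green, blue); there is no depth.
- r.get_calibration(name): a dict with "mtx" (3x3 intrinsics, pixels), "R" (3x3) and "t" (3): a world point X has camera coordinates R X + t; the wrist camera has in their place "tool_from_camera" (4x4, takes a point from camera to tool coordinates, whose origin is the TCP and whose axes are the flange's). Camera axes: x right, y down, z forward; pixel columns grow to the right and rows downward; lengths in m; the calibration is good to about 2 mm. A picture is of the moment at which its call begins: read the wrist's pose just before it. get_calibration takes no time and is no camera call.
- r.job_done(): hands the job in; it is judged then, once.
The state is a dict: "time_s": time; "qpos": joint angles; "qvel": joint speeds; "joint_efforts": joint torques, N m; "position": TCP position; "tool_rot": TCP orientation; "force": force on the tool from outside, world axes, zero at the start; "wrist_torque": the same for the moment, N m; "opening": finger opening in m; "grasp_force": force on a finger pad.
Only numpy, scipy, OpenCV 4.12 (cv2) and the standard library are available. Lean on these libraries where they do the work, as an engineer would, in place of code of your own. Each camera call takes 0.05 s, during which the arm holds its last target. There are 200 camera calls.

TASK

One of the two pastry rollers in the wooden rack was bored off-centre. Roll each one on the marble slab at least one full turn in one direction, pressed just firmly enough that its barrel turns without skidding and never bearing down hard, and feel which one lifts your hand. Hang the one that lifts in the red stand and the one that runs true back in the wooden rack (either bay), both seated level on the rods; do not tip a roller over or disturb the other things on the worktop.

Things in the scene. Friction and masses are not known exactly. Their poses are not given: they have to be found in the camera images.
- roller_a: pastry roller, looks like roller_b. Steel top plate 100 (x) x 74 (y) x 8 mm thick; origin at the centre of the plate's UNDERSIDE, z up, x along the axle. On the plate a wooden grip 60 (x) x 24 (y) x 38 mm high, its top 46 mm above the origin: take it from above, fingers closing along y. The barrel (34 mm diameter, 80 long) turns below, its underside 39 mm (+-2) below the origin. 0.2 to 0.35 kg
- roller_b: pastry roller, sizes and axes as roller_a. On one of the two, not known which, the barrel is bored 2 mm off-centre: pressed with a steady force and rolled, it lifts the hand by 4 mm and lets it down again in each turn; the other runs level. Nothing gives but the arm itself: 1 mm of height error changes the force by some 5 to 10 N or more (8 N/mm serves as a first guess), so steer the height by the measured force
- barrel_a (a joint): turning angle of roller_a's barrel, rad, counted on without limit, either sign; -0.4 to 0.4 at the start; stays where left. Rolling along the body's y turns it, 107 mm a turn. The axle is stiff: it turns only when pressed on the slab with some 3 to 5 N, else it skids; 6 to 15 N is good; over 30 N on the slab (or 45 N on a stand) is too hard
- barrel_b (a joint): the same of roller_b's barrel
- slab: fixed flat white marble slab, level, 120 (x) x 210 (y) x 20 mm high, origin at the centre of its underside; roll along its long side, y, up to 75 mm either side of the middle
- slab_top (a point): centre of the slab's upper face, axes as the slab
- rack: fixed light wooden rack, two bays side by side along y, 90 mm apart; a roller hangs in each at the start; origin at the centre of its underside. A bay is a pair of steel rods along x, 10 mm thick, 48 mm clear between, tops 46 mm high, between two end boards (112 mm clear between) level with the rod tops. The barrel hangs between the rods, the plate lies on them, axle along the rods
- rack_bay0 (a point): seat of the first bay: midway between its rods at the height of their tops, rack axes; a seated roller has its origin here
- rack_bay1 (a point): seat of the second bay, likewise
- reject_stand: fixed red stand with a single bay of the same make and sizes as the rack's; empty at the start; origin at the centre of its underside
- reject_stand_bay (a point): seat of the red stand: midway between its rods at the height of their tops; a seated roller has its origin here
- plum_1: bystander: plum, 37 mm, on the worktop behind the work
- kitchen_timer: bystander: red and white timer, 64 mm wide, 43 mm high, behind and left
- honey_jar: bystander: honey jar with red lid, 65 mm wide, 100 mm high, behind the work
- tin_small: bystander: small green tin, 75 mm wide, 58 mm high, behind the work

How it is judged:
By the outcome, as a careful person would: the job done as asked, in the order asked, and still so for the second after the job is handed in, with the robot touching nothing.
It also fails if it takes over 72 s, if anything falls off the work surface, if the arm or the gripper's body presses on something with over 40 N, if the wrist force passes 120 N, or if a joint passes its speed limit or range.

## Working session

There is one attempt and no reset: what is moved stays moved. The work goes in short steps, Python scripts to look and compute and a tool call to move; the robot and the scene stay as the last step left them, time stands still between calls to the robot, and variables do not carry over. Pictures are saved under pics/ and viewed, at most 10 in all, crops included, and the job is handed in when it is done.

Besides the shell and the picture viewer there is one more tool, called after "Request:" by a JSON object that holds its "op" and its "data". apply_moves: Moves the arm, as the interface text tells. Its arguments: {"type":"object","properties":{"steps":{"type":"array","items":{"type":"object","properties":{"delta_rot":{"type":"array","items":{"type":"number","minimum":-1,"maximum":1}},"xyz":{"type":"array","items":{"type":"number","minimum":-1,"maximum":1}},"jaw":{"type":"number"}}}},"newtons":{"type":"number"}},"required":["steps"]}

```bash
mkdir -p pics; ls; python3 - <<'E'
from plant import r
import cv2
o=r.observe()
print({k:o[k] for k in ("time_s","position","tool_rot","force","opening")})
for n in ("top","scene"):
    cv2.imwrite(f"pics/{n}0.png",r.read_camera(n)[:,:,::-1]); c=r.get_calibration(n); print(n,c)
print(r.get_calibration("wrist"))
E
```

```text
pics
{'time_s': 0.0, 'position': array([ 0.28525916, -0.58336097,  0.21338369]), 'tool_rot': array([-1.02735407e-03,  9.74255160e-01,  2.25445787e-01, -1.60587347e-04]), 'force': array([ 1.01614363,  0.46127889, -0.20976491]), 'opening': 0.09524183849729863}
top {'mtx': array([[383.21895223,   0.        , 319.74802146],
       [  0.        , 383.21895223, 200.37430478],
       [  0.        ,   0.        ,   1.        ]]), 'R': array([[ 0.00514811, -0.99978622,  0.02002532],
       [-0.99077791, -0.00781114, -0.13527052],
       [ 0.13539803, -0.01914425, -0.99060632]]), 't': array([0.1331045 , 0.5893366 , 1.19617702])}
scene {'mtx': array([[494.86742534,   0.        , 309.07953119],
       [  0.        , 494.86742534, 196.02260914],
       [  0.        ,   0.        ,   1.        ]]), 'R': array([[-0.86689477, -0.49797409, -0.02269956],
       [-0.24312682,  0.46212127, -0.85283837],
       [ 0.43518136, -0.73380225, -0.52168137]]), 't': array([0.57639843, 0.11087487, 1.23771121])}
{'mtx': array([[332.26155577,   0.        , 323.52192905],
       [  0.        , 332.26155577, 199.64010109],
       [  0.        ,   0.        ,   1.        ]]), 'tool_from_camera': array([[-1.94227133e-04, -9.61615548e-01, -2.74400257e-01,
         7.92018708e-02],
       [ 9.99999469e-01, -4.64572024e-04,  9.20234751e-04,
        -3.30322913e-04],
       [-1.01239073e-03, -2.74399932e-01,  9.61615127e-01,
        -1.68566683e-01],
       [ 0.00000000e+00,  0.00000000e+00,  0.00000000e+00,
         1.00000000e+00]])}
```

View pics/top0.png

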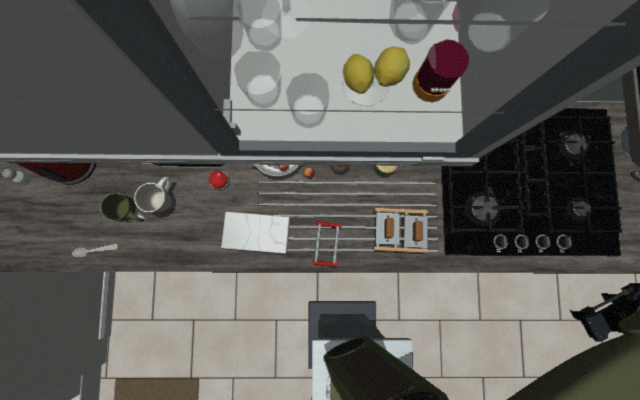

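View pics/scene0.png

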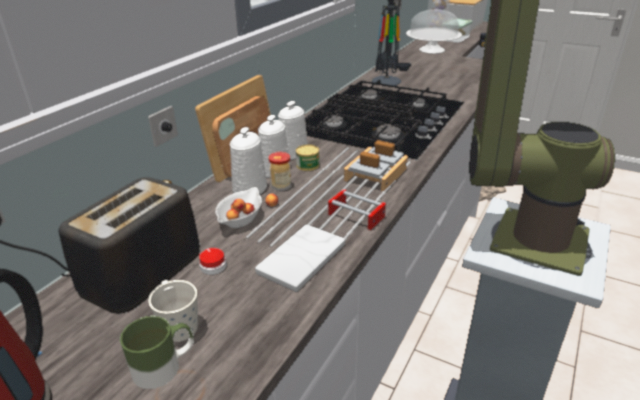

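```bash
cat >h.py <<'E'
import numpy as np,cv2
from scipy.spatial.transform import Rotation as Ro
from plant import r
def ray(name,px,z,o=None):
    c=r.get_calibration(name); d=np.linalg.inv(c["mtx"])@[px[0],px[1],1]
    if name=="wrist":
        T=c["tool_from_camera"]; q=o["tool_rot"]; R=Ro.from_quat([q[1],q[2],q[3],q[0]]).as_matrix()
        d=R@T[:3,:3]@d; C=R@T[:3,3]+o["position"]
    else:
        d=c["R"].T@d; C=-c["R"].T@c["t"]
    return C+d*(z-C[2])/d[2]
def st():
    o=r.observe(); q=o["tool_rot"]; R=Ro.from_quat([q[1],q[2],q[3],q[0]]).as_matrix()
    print("t",o["time_s"],"p",o["position"].round(4),"F",o["force"].round(2),"T",o["wrist_torque"].round(2),"op",o["opening"],"\n",R.round(4)); return o,R
E
python3 - <<'E'
from h import *
im=cv2.imread("pics/top0.png")[195:280,210:450]
cv2.imwrite("pics/topc.png",cv2.resize(im,None,fx=3.3,fy=3.3,interpolation=cv2.INTER_CUBIC))
E
```

```text
(no output)
```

View pics/topc.png

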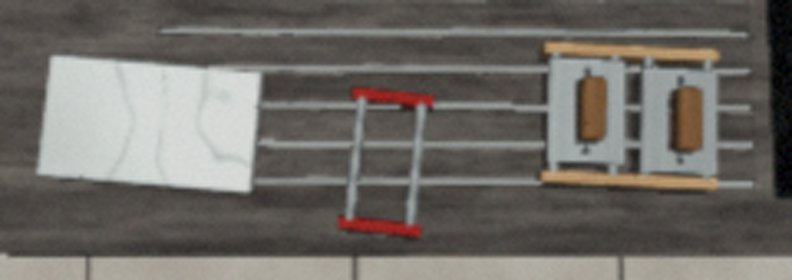

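```bash
python3 - <<'E'
from h import *
f=lambda p,z:ray("top",(p[0]/3.3+210-.35,p[1]/3.3+195-.35),z)
def show(n,ps,z):
    P=np.array([f(p,z) for p in ps]); c=P.mean(0); print(n,"c",c.round(4)); print(P[:,:2].round(4).tolist())
show("slab",[(50,56),(261,72),(250,191),(38,175)],.02)
show("standboards",[(392,97),(380,226)],.046)
show("rods",[(361,100),(349,222),(410,226),(420,104)],.046)
show("rackboards",[(545,48),(718,55),(716,184),(543,178)],.046)
show("gripL",[(593,77+3),(593,140-3)],.092)
show("gripR",[(689,88),(689,148)],.092)
show("plateL",[(550,57),(623,58),(623,165),(548,163)],.054)
show("plateR",[(643,65),(717,66),(716,174),(641,172)],.054)
for t in("slab",):pass
st()
E
```

```text
slab c [0.4866 0.3446 0.02  ]
[[0.5518, 0.4443], [0.5375, 0.237], [0.4214, 0.2458], [0.4357, 0.4514]]
standboards c [0.4504 0.1146 0.046 ]
[[0.5118, 0.1091], [0.3891, 0.1202]]
rods c [0.4489 0.1156 0.046 ]
[[0.5087, 0.1389], [0.3927, 0.1497], [0.3892, 0.0917], [0.5052, 0.0821]]
rackboards c [ 0.4951 -0.1213  0.046 ]
[[0.5603, -0.0394], [0.5547, -0.208], [0.4303, -0.202], [0.4351, -0.0357]]
gripL c [ 0.499  -0.0757  0.092 ]
[[0.5254, -0.0762], [0.4725, -0.0752]]
gripR c [ 0.4907 -0.1651  0.092 ]
[[0.5186, -0.1659], [0.4629, -0.1642]]
plateL c [ 0.4995 -0.0767  0.054 ]
[[0.5507, -0.0428], [0.5503, -0.1134], [0.4478, -0.1111], [0.4493, -0.0394]]
plateR c [ 0.4919 -0.1662  0.054 ]
[[0.5436, -0.1326], [0.5432, -0.2043], [0.4397, -0.1999], [0.4412, -0.1281]]
t 0.1 p [ 0.2853 -0.5834  0.2135] F [-1.08  0.25 -0.02] T [-0.06 -0.    0.01] op 0.09508342781662614 
 [[ 8.983e-01  4.393e-01 -7.000e-04]
 [ 4.393e-01 -8.983e-01  1.700e-03]
 [ 1.000e-04 -1.900e-03 -1.000e+00]]
```

Request:
{"op": "apply_moves", "data": {"steps": [{"xyz":[0,0,0],"delta_rot":[0,0,0.026],"jaw":90},{"xyz":[0,0,0],"delta_rot":[0,0,0.026],"jaw":90},{"xyz":[0,0,0],"delta_rot":[0,0,0.0255],"jaw":90},{"xyz":[0.4,-0.95,0],"delta_rot":[0,0,0],"jaw":90},{"xyz":[0.4,-0.95,0],"delta_rot":[0,0,0],"jaw":90},{"xyz":[0.4,-0.95,0],"delta_rot":[0,0,0],"jaw":90},{"xyz":[0.4,-0.95,0],"delta_rot":[0,0,0],"jaw":90},{"xyz":[0.4,-0.95,0],"delta_rot":[0,0,0],"jaw":90}], "newtons": 25}}

```text
time_s: 1.1
position: [0.3718, -0.3951, 0.2141]
tool_rot: [-0.0, 1.0, -0.016, -0.0]
force: [1.3, -0.2, 0.4]
opening: 0.0617
grasp_force: 0.0
```

Request:
{"op": "apply_moves", "data": {"steps": [{"xyz":[0.4,-0.83,0.2],"delta_rot":[0,0,0],"jaw":90},{"xyz":[0.4,-0.83,0.2],"delta_rot":[0,0,0],"jaw":90},{"xyz":[0.4,-0.83,0.2],"delta_rot":[0,0,0],"jaw":90},{"xyz":[0.4,-0.83,0.2],"delta_rot":[0,0,0],"jaw":90},{"xyz":[0.4,-0.83,0.2],"delta_rot":[0,0,0],"jaw":90},{"xyz":[0.4,-0.83,0.2],"delta_rot":[0,0,0],"jaw":90},{"xyz":[0.4,-0.83,0.1],"delta_rot":[0,0,0],"jaw":90},{"xyz":[0,0,0],"delta_rot":[0,0,0],"jaw":90}]}}

```text
time_s: 2.1
position: [0.491, -0.166, 0.1617]
tool_rot: [-0.0, 1.0, -0.014, -0.001]
force: [-0.5, 0.2, -1.4]
opening: 0.0615
grasp_force: 0.0
```

```bash
python3 - <<'E'
from h import *
o,R=st()
cv2.imwrite("pics/w1.png",r.read_camera("wrist")[:,:,::-1])
E
```

```text
t 2.1 p [ 0.491  -0.166   0.1617] F [-0.49  0.19 -1.38] T [-0.02  0.04  0.  ] op 0.061486252071189164 
 [[ 9.996e-01 -2.860e-02 -1.600e-03]
 [-2.860e-02 -9.996e-01  8.000e-04]
 [-1.600e-03 -8.000e-04 -1.000e+00]]
```

View pics/w1.png

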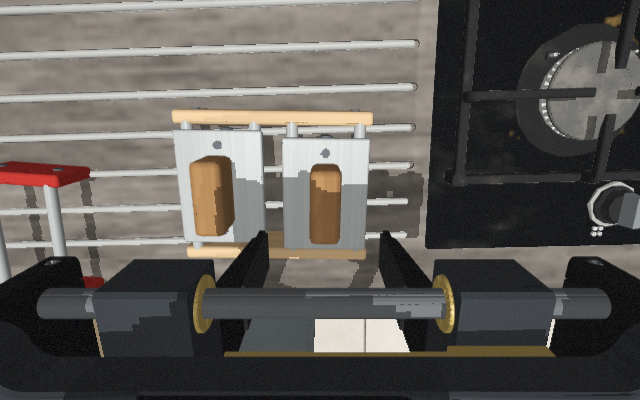

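```bash
python3 - <<'E'
from h import *
o,R=st()
for n,p,z in [("gR",(325.5,204),.092),("gRnear",(325.5,243),.092),("gRfar",(325.5,165),.092),("pR1",(284,139),.054),("pR2",(368,139),.054),("pR3",(368,248),.054),("pR4",(283,248),.054),("gLnearL",(193,235),.092),("gLnearR",(218,235),.092),
 ("pL1",(175,131),.054),("pL2",(261,130),.054),("pL4",(182,249),.054),("pL3",(265,245),.054),("bdL",(173,110),.046),("bdR",(372,113),.046)]: print(n,ray("wrist",p,z,o).round(4))
E
```

```text
t 2.15 p [ 0.4908 -0.1672  0.1621] F [0.23 0.37 0.06] T [ 0.02 -0.04 -0.  ] op 0.06168143142133001 
 [[ 9.995e-01 -3.000e-02 -1.200e-03]
 [-3.000e-02 -9.995e-01  1.000e-04]
 [-1.200e-03 -1.000e-04 -1.000e+00]]
gR [ 0.4982 -0.1679  0.092 ]
gRnear [ 0.4666 -0.167   0.092 ]
gRfar [ 0.5277 -0.1688  0.092 ]
pR1 [ 0.5436 -0.1353  0.054 ]
pR2 [ 0.5415 -0.2044  0.054 ]
pR3 [ 0.4441 -0.2051  0.054 ]
pR4 [ 0.4464 -0.1283  0.054 ]
gLnearL [ 0.4764 -0.0652  0.092 ]
gLnearR [ 0.4758 -0.0845  0.092 ]
pL1 [ 0.5528 -0.0467  0.054 ]
pL2 [ 0.5514 -0.117   0.054 ]
pL4 [ 0.4482 -0.037   0.054 ]
pL3 [ 0.4499 -0.1123  0.054 ]
bdL [ 0.5693 -0.0441  0.046 ]
bdR [ 0.5619 -0.2086  0.046 ]
```

Request:
{"op": "apply_moves", "data": {"steps": [{"xyz":[0.04,0.02,0.5],"delta_rot":[0,0,0.0],"jaw":90},{"xyz":[0.03,0.01,0.6],"delta_rot":[0,0,0.0],"jaw":90},{"xyz":[0,0,0.6],"delta_rot":[0,0,0],"jaw":90},{"xyz":[0,0,0.5],"delta_rot":[0,0,0],"jaw":90},{"xyz":[0,0,0.3],"delta_rot":[0,0,0],"jaw":90},{"xyz":[0,0,0],"delta_rot":[0,0,0],"jaw":170},{"xyz":[0,0,0],"delta_rot":[0,0,0],"jaw":230},{"xyz":[0,0,0],"delta_rot":[0,0,0],"jaw":230}], "newtons": 40}}

```text
time_s: 3.15
position: [0.4945, -0.1696, 0.0637]
tool_rot: [0.0, 1.0, -0.016, 0.001]
force: [-0.0, 0.1, 0.2]
opening: 0.037
grasp_force: 0.0
```

Request:
{"op": "apply_moves", "data": {"steps": [{"xyz":[0,0,0.1],"delta_rot":[0,0,0],"jaw":170},{"xyz":[0,0,0],"delta_rot":[0,0,0],"jaw":240},{"xyz":[0,0,0],"delta_rot":[0,0,0],"jaw":240},{"xyz":[0,0,0],"delta_rot":[0,0,0],"jaw":240},{"xyz":[0,0,-0.1],"delta_rot":[0,0,0],"jaw":240},{"xyz":[0,0,-0.5],"delta_rot":[0,0,0],"jaw":240},{"xyz":[0,0,-0.8],"delta_rot":[0,0,0],"jaw":240},{"xyz":[0,0,-0.6],"delta_rot":[0,0,0],"jaw":240}], "newtons": 40}}

```text
time_s: 4.15
position: [0.4939, -0.1695, 0.1399]
tool_rot: [0.0, 1.0, -0.016, 0.0]
force: [1.0, -1.4, -2.2]
opening: 0.024
grasp_force: 40.0
```

```bash
python3 - <<'E'
from h import *
o,R=st()
E
```

```text
t 4.15 p [ 0.4939 -0.1695  0.1399] F [ 0.97 -1.36 -2.17] T [ 0.05 -0.01  0.05] op 0.02401233073494327 
 [[ 9.995e-01 -3.220e-02  7.000e-04]
 [-3.220e-02 -9.995e-01 -7.000e-04]
 [ 7.000e-04  7.000e-04 -1.000e+00]]
```

Request:
{"op": "apply_moves", "data": {"steps": [{"xyz":[0,0,-1],"delta_rot":[0,0,0.0057],"jaw":240},{"xyz":[-0.09,-0.9,0],"delta_rot":[0,0,0],"jaw":240},{"xyz":[-0.09,-0.9,0],"delta_rot":[0,0,0],"jaw":240},{"xyz":[-0.09,-0.9,0],"delta_rot":[0,0,0],"jaw":240},{"xyz":[-0.09,-0.9,0],"delta_rot":[0,0,0],"jaw":240},{"xyz":[-0.09,-0.9,0],"delta_rot":[0,0,0],"jaw":240},{"xyz":[-0.09,-0.9,0],"delta_rot":[0,0,0],"jaw":240},{"xyz":[-0.09,-0.9,0],"delta_rot":[0,0,0],"jaw":240}]}}

```text
time_s: 5.15
position: [0.4854, 0.0849, 0.1785]
tool_rot: [0.0, 0.999, -0.034, 0.0]
force: [0.4, -0.1, -2.4]
opening: 0.0236
grasp_force: 40.0
```

Request:
{"op": "apply_moves", "data": {"steps": [{"xyz":[-0.09,-0.98,0],"delta_rot":[0,0,0],"jaw":240},{"xyz":[-0.09,-0.98,0],"delta_rot":[0,0,0],"jaw":240},{"xyz":[-0.09,-0.98,0],"delta_rot":[0,0,0],"jaw":240},{"xyz":[-0.09,-0.98,0.4],"delta_rot":[0,0,0],"jaw":240},{"xyz":[-0.09,-0.98,0.5],"delta_rot":[0,0,0],"jaw":240},{"xyz":[0,0,0.6],"delta_rot":[0,0,0],"jaw":240},{"xyz":[0,0,0.6],"delta_rot":[0,0,0],"jaw":240},{"xyz":[0,0,0.2],"delta_rot":[0,0,0],"jaw":240}]}}

```text
time_s: 6.15
position: [0.4797, 0.2801, 0.0845]
tool_rot: [0.001, 0.999, -0.034, -0.002]
force: [0.6, -0.7, -1.9]
opening: 0.0235
grasp_force: 40.0
```

```bash
python3 - <<'E'
from h import *
o,R=st()
cv2.imwrite("pics/w2.png",r.read_camera("wrist")[:,:,::-1])
E
```

```text
t 6.15 p [0.4797 0.2801 0.0845] F [ 0.58 -0.66 -1.9 ] T [ 0.07  0.   -0.02] op 0.023489627040960394 
 [[ 0.9977 -0.0677 -0.0034]
 [-0.0677 -0.9977 -0.0019]
 [-0.0033  0.0021 -1.    ]]
```

View pics/w2.png

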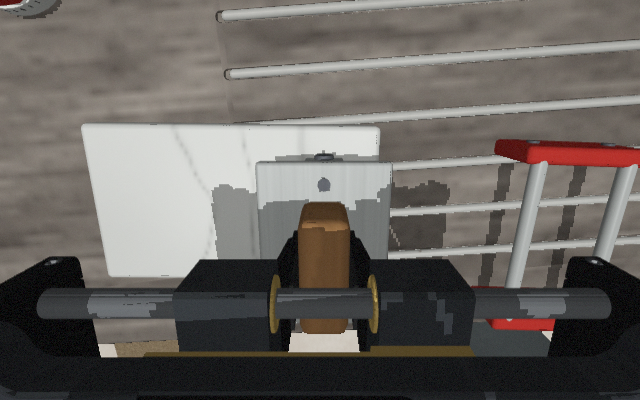

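Request:
{"op": "apply_moves", "data": {"steps": [{"xyz":[0,0,0.1],"delta_rot":[0,0,0],"jaw":240},{"xyz":[0,0,0.05],"delta_rot":[0,0,0],"jaw":240},{"xyz":[0,0,0.025],"delta_rot":[0,0,0],"jaw":240},{"xyz":[0,0,0.025],"delta_rot":[0,0,0],"jaw":240},{"xyz":[0,0,0],"delta_rot":[0,0,0],"jaw":240},{"xyz":[0,0,0],"delta_rot":[0,0,0],"jaw":240},{"xyz":[0,0,0],"delta_rot":[0,0,0],"jaw":240},{"xyz":[0,0,0],"delta_rot":[0,0,0],"jaw":240}]}}

```text
time_s: 7.2
position: [0.4811, 0.2807, 0.0787]
tool_rot: [-0.0, 0.999, -0.034, 0.0]
force: [0.3, 0.5, -2.4]
opening: 0.024
grasp_force: 40.0
```

Request:
{"op": "apply_moves", "data": {"steps": [{"xyz":[0,0,0.025],"delta_rot":[0,0,0],"jaw":240},{"xyz":[0,0,0.025],"delta_rot":[0,0,0],"jaw":240},{"xyz":[0,0,0.025],"delta_rot":[0,0,0],"jaw":240},{"xyz":[0,0,0],"delta_rot":[0,0,0],"jaw":240},{"xyz":[0,0,0],"delta_rot":[0,0,0],"jaw":240},{"xyz":[0,0,0],"delta_rot":[0,0,0],"jaw":240},{"xyz":[0,0,0],"delta_rot":[0,0,0],"jaw":240},{"xyz":[0,0,0],"delta_rot":[0,0,0],"jaw":240}]}}

```text
time_s: 8.2
position: [0.4811, 0.2807, 0.0757]
tool_rot: [-0.0, 0.999, -0.034, 0.0]
force: [-0.1, 0.5, -3.0]
opening: 0.0237
grasp_force: 40.0
```

Request:
{"op": "apply_moves", "data": {"steps": [{"xyz":[0,0,0.025],"delta_rot":[0,0,0],"jaw":240},{"xyz":[0,0,0.025],"delta_rot":[0,0,0],"jaw":240},{"xyz":[0,0,0.0125],"delta_rot":[0,0,0],"jaw":240},{"xyz":[0,0,0],"delta_rot":[0,0,0],"jaw":240},{"xyz":[0,0,0],"delta_rot":[0,0,0],"jaw":240},{"xyz":[0,0,0],"delta_rot":[0,0,0],"jaw":240},{"xyz":[0,0,0],"delta_rot":[0,0,0],"jaw":240},{"xyz":[0,0,0],"delta_rot":[0,0,0],"jaw":240}]}}

```text
time_s: 9.2
position: [0.4811, 0.2807, 0.0732]
tool_rot: [-0.0, 0.999, -0.034, 0.0]
force: [-0.2, -0.5, -3.0]
opening: 0.0236
grasp_force: 40.0
```

Request:
{"op": "apply_moves", "data": {"steps": [{"xyz":[0,0,0.025],"delta_rot":[0,0,0],"jaw":240},{"xyz":[0,0,0.025],"delta_rot":[0,0,0],"jaw":240},{"xyz":[0,0,0.0125],"delta_rot":[0,0,0],"jaw":240},{"xyz":[0,0,0],"delta_rot":[0,0,0],"jaw":240},{"xyz":[0,0,0],"delta_rot":[0,0,0],"jaw":240},{"xyz":[0,0,0],"delta_rot":[0,0,0],"jaw":240},{"xyz":[0,0,0],"delta_rot":[0,0,0],"jaw":240},{"xyz":[0,0,0],"delta_rot":[0,0,0],"jaw":240}]}}

```text
time_s: 10.2
position: [0.4812, 0.2807, 0.0714]
tool_rot: [0.0, 0.999, -0.034, 0.0]
force: [-3.3, -2.1, 5.4]
opening: 0.0236
grasp_force: 40.0
```

Request:
{"op": "apply_moves", "data": {"steps": [{"xyz":[0,-0.03,0.005],"delta_rot":[0,0,0],"jaw":240},{"xyz":[0,-0.03,0],"delta_rot":[0,0,0],"jaw":240},{"xyz":[0,-0.03,0],"delta_rot":[0,0,0],"jaw":240},{"xyz":[0,-0.03,0],"delta_rot":[0,0,0],"jaw":240},{"xyz":[0,-0.03,0],"delta_rot":[0,0,0],"jaw":240},{"xyz":[0,-0.03,0],"delta_rot":[0,0,0],"jaw":240},{"xyz":[0,-0.03,0],"delta_rot":[0,0,0],"jaw":240},{"xyz":[0,-0.03,0],"delta_rot":[0,0,0],"jaw":240}]}}

```text
time_s: 11.2
position: [0.4818, 0.2903, 0.0714]
tool_rot: [0.0, 0.999, -0.034, 0.0]
force: [-3.6, -1.8, 6.5]
opening: 0.0236
grasp_force: 40.0
```

Request:
{"op": "apply_moves", "data": {"steps": [{"xyz":[0,-0.04,0.005],"delta_rot":[0,0,0],"jaw":240},{"xyz":[0,-0.04,0],"delta_rot":[0,0,0],"jaw":240},{"xyz":[0,-0.04,0],"delta_rot":[0,0,0],"jaw":240},{"xyz":[0,-0.04,0],"delta_rot":[0,0,0],"jaw":240},{"xyz":[0,-0.04,0],"delta_rot":[0,0,0],"jaw":240},{"xyz":[0,-0.04,0],"delta_rot":[0,0,0],"jaw":240},{"xyz":[0,-0.04,0],"delta_rot":[0,0,0],"jaw":240},{"xyz":[0,-0.04,0],"delta_rot":[0,0,0],"jaw":240}]}}

```text
time_s: 12.2
position: [0.4828, 0.3032, 0.0714]
tool_rot: [0.0, 0.999, -0.034, 0.0]
force: [-3.7, -2.2, 6.1]
opening: 0.0237
grasp_force: 40.0
```

Request:
{"op": "apply_moves", "data": {"steps": [{"xyz":[0,-0.08,0.003],"delta_rot":[0,0,0],"jaw":240},{"xyz":[0,-0.08,0],"delta_rot":[0,0,0],"jaw":240},{"xyz":[0,-0.08,0],"delta_rot":[0,0,0],"jaw":240},{"xyz":[0,-0.08,0],"delta_rot":[0,0,0],"jaw":240},{"xyz":[0,-0.08,0],"delta_rot":[0,0,0],"jaw":240},{"xyz":[0,-0.08,0],"delta_rot":[0,0,0],"jaw":240},{"xyz":[0,-0.08,0],"delta_rot":[0,0,0],"jaw":240},{"xyz":[0,-0.08,0],"delta_rot":[0,0,0],"jaw":240}]}}

```text
time_s: 13.2
position: [0.4845, 0.3288, 0.0714]
tool_rot: [-0.0, 0.999, -0.034, 0.0]
force: [-2.5, -2.6, 7.5]
opening: 0.0236
grasp_force: 40.0
```

Request:
{"op": "apply_moves", "data": {"steps": [{"xyz":[0,-0.08,0],"delta_rot":[0,0,0],"jaw":240},{"xyz":[0,-0.08,0],"delta_rot":[0,0,0],"jaw":240},{"xyz":[0,-0.08,0],"delta_rot":[0,0,0],"jaw":240},{"xyz":[0,-0.08,0],"delta_rot":[0,0,0],"jaw":240},{"xyz":[0,-0.08,0],"delta_rot":[0,0,0],"jaw":240},{"xyz":[0,-0.08,0],"delta_rot":[0,0,0],"jaw":240},{"xyz":[0,-0.08,0],"delta_rot":[0,0,0],"jaw":240},{"xyz":[0,-0.08,0],"delta_rot":[0,0,0],"jaw":240}]}}

```text
time_s: 14.2
position: [0.4862, 0.3544, 0.0714]
tool_rot: [-0.0, 0.999, -0.034, 0.0]
force: [-2.8, -1.4, 8.0]
opening: 0.0241
grasp_force: 40.0
```

Request:
{"op": "apply_moves", "data": {"steps": [{"xyz":[0,-0.08,0],"delta_rot":[0,0,0],"jaw":240},{"xyz":[0,-0.08,0],"delta_rot":[0,0,0],"jaw":240},{"xyz":[0,-0.08,0],"delta_rot":[0,0,0],"jaw":240},{"xyz":[0,-0.08,0],"delta_rot":[0,0,0],"jaw":240},{"xyz":[0,-0.08,0],"delta_rot":[0,0,0],"jaw":240},{"xyz":[0,-0.08,0],"delta_rot":[0,0,0],"jaw":240},{"xyz":[0,-0.08,0],"delta_rot":[0,0,0],"jaw":240},{"xyz":[0,-0.08,0],"delta_rot":[0,0,0],"jaw":240}]}}

```text
time_s: 15.2
position: [0.488, 0.38, 0.0714]
tool_rot: [-0.0, 0.999, -0.034, 0.0]
force: [-3.9, -2.2, 7.1]
opening: 0.0241
grasp_force: 40.0
```

Request:
{"op": "apply_moves", "data": {"steps": [{"xyz":[0,-0.1,0],"delta_rot":[0,0,0],"jaw":240},{"xyz":[0,-0.1,0],"delta_rot":[0,0,0],"jaw":240},{"xyz":[0,-0.1,0],"delta_rot":[0,0,0],"jaw":240},{"xyz":[0,-0.1,0],"delta_rot":[0,0,0],"jaw":240},{"xyz":[0,-0.1,0],"delta_rot":[0,0,0],"jaw":240},{"xyz":[0,-0.1,0],"delta_rot":[0,0,0],"jaw":240},{"xyz":[0,-0.1,0],"delta_rot":[0,0,0],"jaw":240},{"xyz":[0,0,0],"delta_rot":[0,0,0],"jaw":240}]}}

```text
time_s: 16.2
position: [0.4899, 0.4084, 0.0714]
tool_rot: [-0.001, 0.999, -0.034, 0.0]
force: [-2.9, -1.1, 6.1]
opening: 0.0237
grasp_force: 40.0
```

Request:
{"op": "apply_moves", "data": {"steps": [{"xyz":[0,0,-1],"delta_rot":[0,0,0],"jaw":240},{"xyz":[0.04,0.5,-1],"delta_rot":[0,0,0],"jaw":240},{"xyz":[0.075,1,-0.7],"delta_rot":[0,0,0],"jaw":240},{"xyz":[0.075,1,0],"delta_rot":[0,0,0],"jaw":240},{"xyz":[0.075,1,0],"delta_rot":[0,0,0],"jaw":240},{"xyz":[0.075,1,0],"delta_rot":[0,0,0],"jaw":240},{"xyz":[0.075,1,0],"delta_rot":[0,0,0],"jaw":240},{"xyz":[0.075,1,0],"delta_rot":[0,0,0],"jaw":240}]}}

```text
time_s: 17.2
position: [0.4914, 0.1456, 0.1771]
tool_rot: [-0.0, 0.999, -0.034, 0.0]
force: [0.8, -0.4, -2.6]
opening: 0.0237
grasp_force: 40.0
```

Request:
{"op": "apply_moves", "data": {"steps": [{"xyz":[0.075,0.99,0],"delta_rot":[0,0,0],"jaw":240},{"xyz":[0.075,0.99,0],"delta_rot":[0,0,0],"jaw":240},{"xyz":[0.075,0.99,0],"delta_rot":[0,0,0],"jaw":240},{"xyz":[0.075,0.99,0],"delta_rot":[0,0,0],"jaw":240},{"xyz":[0.075,0.99,0],"delta_rot":[0,0,0],"jaw":240},{"xyz":[0.075,0.99,0],"delta_rot":[0,0,0],"jaw":240},{"xyz":[0.075,0.99,0],"delta_rot":[0,0,0],"jaw":240},{"xyz":[0.075,0.99,0],"delta_rot":[0,0,0],"jaw":240}]}}

```text
time_s: 18.2
position: [0.4939, -0.1721, 0.1772]
tool_rot: [-0.0, 0.999, -0.034, 0.0]
force: [0.2, -0.5, -1.8]
opening: 0.0238
grasp_force: 40.0
```

Request:
{"op": "apply_moves", "data": {"steps": [{"xyz":[0,0,0],"delta_rot":[0,0,-0.0057],"jaw":240},{"xyz":[0,0,0.7],"delta_rot":[0,0,0],"jaw":240},{"xyz":[0,0,0],"delta_rot":[0,0,0],"jaw":240},{"xyz":[0,0,0],"delta_rot":[0,0,0],"jaw":240},{"xyz":[0,0,0],"delta_rot":[0,0,0],"jaw":240},{"xyz":[0,0,0],"delta_rot":[0,0,0],"jaw":240},{"xyz":[0,0,0],"delta_rot":[0,0,0],"jaw":240},{"xyz":[0,0,0],"delta_rot":[0,0,0],"jaw":240}]}}

```text
time_s: 19.2
position: [0.4941, -0.1709, 0.1503]
tool_rot: [0.0, 1.0, -0.016, 0.0]
force: [0.7, 0.2, -2.1]
opening: 0.0235
grasp_force: 40.0
```

```bash
python3 - <<'E'
from h import *
o,R=st()
E
```

```text
t 19.2 p [ 0.4941 -0.1709  0.1503] F [ 0.74  0.16 -2.13] T [0.05 0.06 0.02] op 0.02349769641953422 
 [[ 9.995e-01 -3.210e-02  3.000e-04]
 [-3.210e-02 -9.995e-01 -1.000e-04]
 [ 3.000e-04  1.000e-04 -1.000e+00]]
```

Request:
{"op": "apply_moves", "data": {"steps": [{"xyz":[0,-0.035,0.5],"delta_rot":[0,0,0],"jaw":240},{"xyz":[0,0,0.6],"delta_rot":[0,0,0],"jaw":240},{"xyz":[0,0,0.5],"delta_rot":[0,0,0],"jaw":240},{"xyz":[0,0,0.4],"delta_rot":[0,0,0],"jaw":240},{"xyz":[0,0,0.15],"delta_rot":[0,0,0],"jaw":240},{"xyz":[0,0,0.05],"delta_rot":[0,0,0],"jaw":240},{"xyz":[0,0,0.02],"delta_rot":[0,0,0],"jaw":240},{"xyz":[0,0,0],"delta_rot":[0,0,0],"jaw":240}]}}

```text
time_s: 20.2
position: [0.4946, -0.1697, 0.0621]
tool_rot: [0.0, 1.0, -0.016, 0.001]
force: [-0.7, 0.4, -2.7]
opening: 0.0236
grasp_force: 40.0
```

Request:
{"op": "apply_moves", "data": {"steps": [{"xyz":[0,0,0.02],"delta_rot":[0,0,0],"jaw":240},{"xyz":[0,0,0.02],"delta_rot":[0,0,0],"jaw":240},{"xyz":[0,0,0.01],"delta_rot":[0,0,0],"jaw":240},{"xyz":[0,0,0],"delta_rot":[0,0,0],"jaw":240},{"xyz":[0,0,0],"delta_rot":[0,0,0],"jaw":240},{"xyz":[0,0,0],"delta_rot":[0,0,0],"jaw":240},{"xyz":[0,0,0],"delta_rot":[0,0,0],"jaw":240},{"xyz":[0,0,0],"delta_rot":[0,0,0],"jaw":240}]}}

```text
time_s: 21.2
position: [0.4941, -0.1694, 0.0593]
tool_rot: [-0.0, 1.0, -0.016, 0.0]
force: [0.3, 0.4, -2.8]
opening: 0.0239
grasp_force: 40.0
```

Request:
{"op": "apply_moves", "data": {"steps": [{"xyz":[0,0,0.02],"delta_rot":[0,0,0],"jaw":240},{"xyz":[0,0,0.01],"delta_rot":[0,0,0],"jaw":240},{"xyz":[0,0,0],"delta_rot":[0,0,0],"jaw":240},{"xyz":[0,0,0],"delta_rot":[0,0,0],"jaw":200},{"xyz":[0,0,0],"delta_rot":[0,0,0],"jaw":140},{"xyz":[0,0,0],"delta_rot":[0,0,0],"jaw":90},{"xyz":[0,0,-0.2],"delta_rot":[0,0,0],"jaw":90},{"xyz":[0,0,-0.6],"delta_rot":[0,0,0],"jaw":90}]}}

```text
time_s: 22.2
position: [0.4931, -0.169, 0.0895]
tool_rot: [-0.001, 1.0, -0.016, -0.001]
force: [-0.0, 0.3, -0.0]
opening: 0.058
grasp_force: 0.0
```

Request:
{"op": "apply_moves", "data": {"steps": [{"xyz":[0,0,-0.8],"delta_rot":[0,0,0],"jaw":90},{"xyz":[0.03,-0.75,0],"delta_rot":[0,0,0],"jaw":90},{"xyz":[0.03,-0.75,0],"delta_rot":[0,0,0],"jaw":90},{"xyz":[0.03,-0.75,0],"delta_rot":[0,0,0],"jaw":90},{"xyz":[0,0,0],"delta_rot":[0,0,0],"jaw":90},{"xyz":[0,0,0],"delta_rot":[0,0,0],"jaw":90},{"xyz":[0,0,0],"delta_rot":[0,0,0],"jaw":90},{"xyz":[0,0,0],"delta_rot":[0,0,0],"jaw":90}]}}

```text
time_s: 23.2
position: [0.5006, -0.0803, 0.1221]
tool_rot: [0.0, 1.0, -0.017, -0.0]
force: [-0.1, -1.1, -0.0]
opening: 0.0615
grasp_force: 0.0
```

```bash
python3 - <<'E'
from h import *
o,R=st()
cv2.imwrite("pics/w3.png",r.read_camera("wrist")[:,:,::-1])
E
```

```text
t 23.2 p [ 0.5006 -0.0803  0.1221] F [-0.1  -1.13 -0.04] T [0.03 0.06 0.02] op 0.061499908783920865 
 [[ 9.994e-01 -3.320e-02 -1.000e-04]
 [-3.320e-02 -9.994e-01 -1.000e-04]
 [-1.000e-04  1.000e-04 -1.000e+00]]
```

View pics/w3.png

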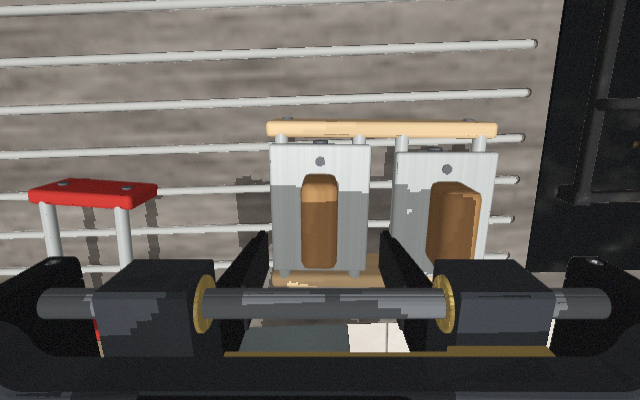

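Request:
{"op": "apply_moves", "data": {"steps": [{"xyz":[0,-0.045,0.5],"delta_rot":[0,0,0],"jaw":90},{"xyz":[0,0,0.6],"delta_rot":[0,0,0],"jaw":90},{"xyz":[0,0,0.37],"delta_rot":[0,0,0],"jaw":90},{"xyz":[0,0,0.1],"delta_rot":[0,0,0],"jaw":110},{"xyz":[0,0,0],"delta_rot":[0,0,0],"jaw":240},{"xyz":[0,0,0],"delta_rot":[0,0,0],"jaw":240},{"xyz":[0,0,0],"delta_rot":[0,0,0],"jaw":240},{"xyz":[0,0,0],"delta_rot":[0,0,0],"jaw":240}]}}

```text
time_s: 24.25
position: [0.5011, -0.0777, 0.06]
tool_rot: [-0.0, 1.0, -0.016, 0.001]
force: [0.1, 0.5, 2.5]
opening: 0.0237
grasp_force: 40.0
```

Request:
{"op": "apply_moves", "data": {"steps": [{"xyz":[0,0,-1],"delta_rot":[0,0,0.0057],"jaw":240},{"xyz":[0,0,-1],"delta_rot":[0,0,0],"jaw":240},{"xyz":[-0.12,-1,0],"delta_rot":[0,0,0],"jaw":240},{"xyz":[-0.12,-1,0],"delta_rot":[0,0,0],"jaw":240},{"xyz":[-0.12,-1,0],"delta_rot":[0,0,0],"jaw":240},{"xyz":[-0.12,-1,0],"delta_rot":[0,0,0],"jaw":240},{"xyz":[-0.12,-1,0],"delta_rot":[0,0,0],"jaw":240},{"xyz":[-0.12,-1,0],"delta_rot":[0,0,0],"jaw":240}]}}

```text
time_s: 25.25
position: [0.4874, 0.1648, 0.1386]
tool_rot: [0.0, 0.999, -0.034, -0.001]
force: [0.5, 0.3, -2.9]
opening: 0.024
grasp_force: 40.0
```

Request:
{"op": "apply_moves", "data": {"steps": [{"xyz":[-0.12,-1,0],"delta_rot":[0,0,0],"jaw":240},{"xyz":[-0.12,-1,0],"delta_rot":[0,0,0],"jaw":240},{"xyz":[-0.12,-0.89,0.2],"delta_rot":[0,0,0],"jaw":240},{"xyz":[0,0,0.5],"delta_rot":[0,0,0],"jaw":240},{"xyz":[0,0,0.5],"delta_rot":[0,0,0],"jaw":240},{"xyz":[0,0,0.3],"delta_rot":[0,0,0],"jaw":240},{"xyz":[0,0,0.05],"delta_rot":[0,0,0],"jaw":240},{"xyz":[0,0,0],"delta_rot":[0,0,0],"jaw":240}]}}

```text
time_s: 26.25
position: [0.4821, 0.2795, 0.0776]
tool_rot: [-0.0, 0.999, -0.034, 0.0]
force: [0.5, 0.7, -2.6]
opening: 0.0239
grasp_force: 40.0
```

Request:
{"op": "apply_moves", "data": {"steps": [{"xyz":[0,0,0.03],"delta_rot":[0,0,0],"jaw":240},{"xyz":[0,0,0.03],"delta_rot":[0,0,0],"jaw":240},{"xyz":[0,0,0.02],"delta_rot":[0,0,0],"jaw":240},{"xyz":[0,0,0.02],"delta_rot":[0,0,0],"jaw":240},{"xyz":[0,0,0],"delta_rot":[0,0,0],"jaw":240},{"xyz":[0,0,0],"delta_rot":[0,0,0],"jaw":240},{"xyz":[0,0,0],"delta_rot":[0,0,0],"jaw":240},{"xyz":[0,0,0],"delta_rot":[0,0,0],"jaw":240}]}}

```text
time_s: 27.25
position: [0.4817, 0.2799, 0.0734]
tool_rot: [-0.0, 0.999, -0.034, 0.0]
force: [-0.5, 0.5, -2.7]
opening: 0.0235
grasp_force: 40.0
```

Request:
{"op": "apply_moves", "data": {"steps": [{"xyz":[0,0,0.02],"delta_rot":[0,0,0],"jaw":240},{"xyz":[0,0,0.02],"delta_rot":[0,0,0],"jaw":240},{"xyz":[0,0,0],"delta_rot":[0,0,0],"jaw":240},{"xyz":[0,0,0],"delta_rot":[0,0,0],"jaw":240},{"xyz":[0,0,0],"delta_rot":[0,0,0],"jaw":240},{"xyz":[0,0,0],"delta_rot":[0,0,0],"jaw":240},{"xyz":[0,0,0],"delta_rot":[0,0,0],"jaw":240},{"xyz":[0,0,0],"delta_rot":[0,0,0],"jaw":240}]}}

```text
time_s: 28.25
position: [0.4818, 0.28, 0.0722]
tool_rot: [-0.0, 0.999, -0.034, 0.0]
force: [-3.2, -1.6, 4.6]
opening: 0.0236
grasp_force: 40.0
```

Request:
{"op": "apply_moves", "data": {"steps": [{"xyz":[0,-0.02,0.005],"delta_rot":[0,0,0],"jaw":240},{"xyz":[0,-0.02,0],"delta_rot":[0,0,0],"jaw":240},{"xyz":[0,-0.02,0],"delta_rot":[0,0,0],"jaw":240},{"xyz":[0,-0.02,0],"delta_rot":[0,0,0],"jaw":240},{"xyz":[0,-0.02,0],"delta_rot":[0,0,0],"jaw":240},{"xyz":[0,-0.02,0],"delta_rot":[0,0,0],"jaw":240},{"xyz":[0,-0.02,0],"delta_rot":[0,0,0],"jaw":240},{"xyz":[0,-0.02,0],"delta_rot":[0,0,0],"jaw":240}]}}

```text
time_s: 29.25
position: [0.4823, 0.286, 0.0729]
tool_rot: [0.001, 0.999, -0.034, -0.0]
force: [-4.9, -2.4, 9.7]
opening: 0.0237
grasp_force: 40.0
```

Request:
{"op": "apply_moves", "data": {"steps": [{"xyz":[0,-0.04,-0.007],"delta_rot":[0,0,0],"jaw":240},{"xyz":[0,-0.04,-0.006],"delta_rot":[0,0,0],"jaw":240},{"xyz":[0,-0.04,-0.005],"delta_rot":[0,0,0],"jaw":240},{"xyz":[0,-0.04,-0.005],"delta_rot":[0,0,0],"jaw":240},{"xyz":[0,-0.04,-0.005],"delta_rot":[0,0,0],"jaw":240},{"xyz":[0,-0.04,-0.004],"delta_rot":[0,0,0],"jaw":240},{"xyz":[0,-0.04,-0.004],"delta_rot":[0,0,0],"jaw":240},{"xyz":[0,-0.04,-0.004],"delta_rot":[0,0,0],"jaw":240}]}}

```text
time_s: 30.25
position: [0.4832, 0.2989, 0.0742]
tool_rot: [0.0, 0.999, -0.034, 0.0]
force: [-5.0, -3.2, 7.5]
opening: 0.0237
grasp_force: 40.0
```

Request:
{"op": "apply_moves", "data": {"steps": [{"xyz":[0,-0.05,-0.005],"delta_rot":[0,0,0],"jaw":240},{"xyz":[0,-0.05,-0.004],"delta_rot":[0,0,0],"jaw":240},{"xyz":[0,-0.05,-0.003],"delta_rot":[0,0,0],"jaw":240},{"xyz":[0,-0.05,-0.002],"delta_rot":[0,0,0],"jaw":240},{"xyz":[0,-0.05,-0.001],"delta_rot":[0,0,0],"jaw":240},{"xyz":[0,-0.05,0],"delta_rot":[0,0,0],"jaw":240},{"xyz":[0,-0.05,0.001],"delta_rot":[0,0,0],"jaw":240},{"xyz":[0,-0.05,0.001],"delta_rot":[0,0,0],"jaw":240}]}}

```text
time_s: 31.25
position: [0.4843, 0.3153, 0.0749]
tool_rot: [-0.0, 0.999, -0.034, 0.0]
force: [-4.4, -1.7, 9.1]
opening: 0.0237
grasp_force: 40.0
```

Request:
{"op": "apply_moves", "data": {"steps": [{"xyz":[0,-0.05,0.002],"delta_rot":[0,0,0],"jaw":240},{"xyz":[0,-0.05,0.003],"delta_rot":[0,0,0],"jaw":240},{"xyz":[0,-0.05,0.003],"delta_rot":[0,0,0],"jaw":240},{"xyz":[0,-0.05,0.004],"delta_rot":[0,0,0],"jaw":240},{"xyz":[0,-0.05,0.004],"delta_rot":[0,0,0],"jaw":240},{"xyz":[0,-0.05,0.004],"delta_rot":[0,0,0],"jaw":240},{"xyz":[0,-0.05,0.004],"delta_rot":[0,0,0],"jaw":240},{"xyz":[0,-0.05,0.005],"delta_rot":[0,0,0],"jaw":240}]}}

```text
time_s: 32.25
position: [0.4855, 0.3318, 0.0742]
tool_rot: [-0.001, 0.999, -0.034, 0.0]
force: [-5.3, -0.1, 9.8]
opening: 0.0237
grasp_force: 40.0
```

Request:
{"op": "apply_moves", "data": {"steps": [{"xyz":[0,-0.05,0.006],"delta_rot":[0,0,0],"jaw":240},{"xyz":[0,-0.05,0.005],"delta_rot":[0,0,0],"jaw":240},{"xyz":[0,-0.05,0.006],"delta_rot":[0,0,0],"jaw":240},{"xyz":[0,-0.05,0.006],"delta_rot":[0,0,0],"jaw":240},{"xyz":[0,-0.05,0.006],"delta_rot":[0,0,0],"jaw":240},{"xyz":[0,-0.05,0.006],"delta_rot":[0,0,0],"jaw":240},{"xyz":[0,-0.05,0.005],"delta_rot":[0,0,0],"jaw":240},{"xyz":[0,-0.05,0.005],"delta_rot":[0,0,0],"jaw":240}]}}

```text
time_s: 33.25
position: [0.4867, 0.3479, 0.0724]
tool_rot: [-0.001, 0.999, -0.034, 0.0]
force: [-4.1, -0.4, 9.5]
opening: 0.0238
grasp_force: 40.0
```

Request:
{"op": "apply_moves", "data": {"steps": [{"xyz":[0,-0.05,0.006],"delta_rot":[0,0,0],"jaw":240},{"xyz":[0,-0.05,0.005],"delta_rot":[0,0,0],"jaw":240},{"xyz":[0,-0.05,0.005],"delta_rot":[0,0,0],"jaw":240},{"xyz":[0,-0.05,0.004],"delta_rot":[0,0,0],"jaw":240},{"xyz":[0,-0.05,0.004],"delta_rot":[0,0,0],"jaw":240},{"xyz":[0,-0.05,0.003],"delta_rot":[0,0,0],"jaw":240},{"xyz":[0,-0.05,0.003],"delta_rot":[0,0,0],"jaw":240},{"xyz":[0,-0.05,0.002],"delta_rot":[0,0,0],"jaw":240}]}}

```text
time_s: 34.25
position: [0.4877, 0.3635, 0.071]
tool_rot: [-0.0, 0.999, -0.034, 0.0]
force: [-4.5, -3.4, 9.3]
opening: 0.0239
grasp_force: 40.0
```

Request:
{"op": "apply_moves", "data": {"steps": [{"xyz":[0,-0.05,0.001],"delta_rot":[0,0,0],"jaw":240},{"xyz":[0,-0.05,0],"delta_rot":[0,0,0],"jaw":240},{"xyz":[0,-0.05,0],"delta_rot":[0,0,0],"jaw":240},{"xyz":[0,-0.05,-0.001],"delta_rot":[0,0,0],"jaw":240},{"xyz":[0,-0.05,-0.002],"delta_rot":[0,0,0],"jaw":240},{"xyz":[0,-0.05,-0.002],"delta_rot":[0,0,0],"jaw":240},{"xyz":[0,-0.05,-0.003],"delta_rot":[0,0,0],"jaw":240},{"xyz":[0,-0.05,-0.003],"delta_rot":[0,0,0],"jaw":240}]}}

```text
time_s: 35.25
position: [0.4888, 0.379, 0.0714]
tool_rot: [0.0, 0.999, -0.034, 0.0]
force: [-3.6, -3.3, 9.9]
opening: 0.0234
grasp_force: 40.0
```

Request:
{"op": "apply_moves", "data": {"steps": [{"xyz":[0,-0.05,-0.005],"delta_rot":[0,0,0],"jaw":240},{"xyz":[0,-0.05,-0.005],"delta_rot":[0,0,0],"jaw":240},{"xyz":[0,-0.05,-0.005],"delta_rot":[0,0,0],"jaw":240},{"xyz":[0,-0.05,-0.005],"delta_rot":[0,0,0],"jaw":240},{"xyz":[0,-0.05,-0.006],"delta_rot":[0,0,0],"jaw":240},{"xyz":[0,-0.05,-0.006],"delta_rot":[0,0,0],"jaw":240},{"xyz":[0,-0.05,-0.006],"delta_rot":[0,0,0],"jaw":240},{"xyz":[0,-0.05,-0.006],"delta_rot":[0,0,0],"jaw":240}]}}

```text
time_s: 36.25
position: [0.4899, 0.3949, 0.0732]
tool_rot: [0.0, 0.999, -0.034, 0.0]
force: [-4.1, -3.2, 10.0]
opening: 0.0241
grasp_force: 40.0
```

Request:
{"op": "apply_moves", "data": {"steps": [{"xyz":[0,-0.04,-0.005],"delta_rot":[0,0,0],"jaw":240},{"xyz":[0,-0.04,-0.005],"delta_rot":[0,0,0],"jaw":240},{"xyz":[0,-0.04,-0.004],"delta_rot":[0,0,0],"jaw":240},{"xyz":[0,-0.04,-0.004],"delta_rot":[0,0,0],"jaw":240},{"xyz":[0,-0.04,-0.004],"delta_rot":[0,0,0],"jaw":240},{"xyz":[0,-0.04,-0.004],"delta_rot":[0,0,0],"jaw":240},{"xyz":[0,-0.04,-0.004],"delta_rot":[0,0,0],"jaw":240},{"xyz":[0,-0.04,-0.004],"delta_rot":[0,0,0],"jaw":240}]}}

```text
time_s: 37.25
position: [0.4908, 0.4079, 0.0744]
tool_rot: [-0.0, 0.999, -0.034, 0.0]
force: [-3.1, -2.7, 8.8]
opening: 0.0238
grasp_force: 40.0
```

Request:
{"op": "apply_moves", "data": {"steps": [{"xyz":[0,0,-1],"delta_rot":[0,0,0.0033],"jaw":240},{"xyz":[-0.14,0.56,-1],"delta_rot":[0,0,0],"jaw":240},{"xyz":[-0.26,1,-0.25],"delta_rot":[0,0,0],"jaw":240},{"xyz":[-0.26,1,0],"delta_rot":[0,0,0],"jaw":240},{"xyz":[-0.26,1,0],"delta_rot":[0,0,0],"jaw":240},{"xyz":[-0.26,1,0],"delta_rot":[0,0,0],"jaw":240},{"xyz":[-0.26,1,0],"delta_rot":[0,0,0],"jaw":240},{"xyz":[-0.26,1,0],"delta_rot":[0,0,0],"jaw":240}]}}

```text
time_s: 38.25
position: [0.3987, 0.1511, 0.1617]
tool_rot: [0.0, 0.999, -0.044, 0.0]
force: [1.1, -0.6, -2.5]
opening: 0.0238
grasp_force: 40.0
```

Request:
{"op": "apply_moves", "data": {"steps": [{"xyz":[-0.29,0.6,0],"delta_rot":[0,0,0],"jaw":240},{"xyz":[0,0.4,0],"delta_rot":[0,0,0],"jaw":240},{"xyz":[0,0,0],"delta_rot":[0,0,0],"jaw":240},{"xyz":[0,0,0],"delta_rot":[0,0,0],"jaw":240},{"xyz":[0,0,0],"delta_rot":[0,0,0],"jaw":240},{"xyz":[0,0,0],"delta_rot":[0,0,0],"jaw":240},{"xyz":[0,0,0],"delta_rot":[0,0,0],"jaw":240},{"xyz":[0,0,0],"delta_rot":[0,0,0],"jaw":240}]}}

```text
time_s: 39.25
position: [0.3843, 0.1136, 0.1629]
tool_rot: [-0.0, 0.999, -0.044, -0.0]
force: [-0.9, -0.1, -3.4]
opening: 0.0236
grasp_force: 40.0
```

```bash
python3 - <<'E'
from h import *
o,R=st()
cv2.imwrite("pics/w4.png",r.read_camera("wrist")[:,:,::-1])
E
```

```text
t 39.25 p [0.3843 0.1136 0.1629] F [-0.86 -0.07 -3.44] T [ 0.01  0.02 -0.01] op 0.023613070452128796 
 [[ 9.961e-01 -8.830e-02 -1.000e-04]
 [-8.830e-02 -9.961e-01  0.000e+00]
 [-1.000e-04  0.000e+00 -1.000e+00]]
```

View pics/w4.png

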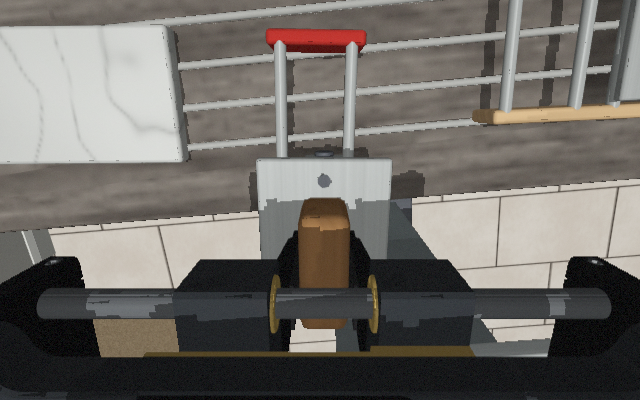

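```bash
python3 - <<'E'
from h import *
o,R=st()
for n,p,z in [("c60",(315.7,60),.046),("c150",(315.5,150),.046),("far",(316,29.5),.046),("boardL",(267,37),.046),("boardR",(366,38),.046)]:
    X=ray("wrist",p,z,o); print(n,X.round(4),"tool",(R.T@(X-o["position"])).round(4))
X=ray("wrist",(324.5,158.5),o["position"][2]-.006,o); print("plate far edge tool",(R.T@(X-o["position"])).round(4))
X=ray("wrist",(257,175),o["position"][2]-.006,o); print("plate L",(R.T@(X-o["position"])).round(4))
X=ray("wrist",(391.5,175),o["position"][2]-.006,o); print("plate R",(R.T@(X-o["position"])).round(4))
E
```

```text
t 39.3 p [0.3843 0.1135 0.1629] F [-0.58  0.46 -3.26] T [ 0.03  0.04 -0.  ] op 0.023608300696445303 
 [[ 0.9961 -0.0884  0.    ]
 [-0.0884 -0.9961  0.    ]
 [ 0.     -0.     -1.    ]]
c60 [0.4978 0.1107 0.046 ] tool [ 0.1133 -0.0072  0.117 ]
c150 [0.4266 0.1177 0.046 ] tool [ 0.0417 -0.0078  0.117 ]
far [0.5198 0.1084 0.046 ] tool [ 0.1354 -0.0068  0.117 ]
boardL [0.5179 0.1471 0.046 ] tool [ 0.1301 -0.0453  0.117 ]
boardR [0.5103 0.0699 0.046 ] tool [0.1293 0.0324 0.117 ]
plate far edge tool [ 0.0516 -0.0005  0.006 ]
plate L [ 0.0428 -0.0366  0.006 ]
plate R [0.0428 0.0354 0.006 ]
```

Request:
{"op": "apply_moves", "data": {"steps": [{"xyz":[0.6,-0.1,0],"delta_rot":[0,0,0],"jaw":240},{"xyz":[0.6,-0.075,0],"delta_rot":[0,0,0],"jaw":240},{"xyz":[0.5,0,0],"delta_rot":[0,0,0],"jaw":240},{"xyz":[0,0,0.6],"delta_rot":[0,0,0],"jaw":240},{"xyz":[0,0,0.6],"delta_rot":[0,0,0],"jaw":240},{"xyz":[0,0,0],"delta_rot":[0,0,0],"jaw":240},{"xyz":[0,0,0],"delta_rot":[0,0,0],"jaw":240},{"xyz":[0,0,0],"delta_rot":[0,0,0],"jaw":240}]}}

```text
time_s: 40.3
position: [0.4536, 0.1146, 0.1165]
tool_rot: [-0.0, 0.999, -0.044, 0.001]
force: [0.0, -0.2, -4.1]
opening: 0.0237
grasp_force: 40.0
```

```bash
python3 - <<'E'
from h import *
o,R=st()
im=r.read_camera("wrist")[:,:,::-1]; s=r.read_camera("scene")[150:260,290:430,::-1]
s=cv2.resize(s,(509,400),interpolation=cv2.INTER_CUBIC)
cv2.imwrite("pics/w5.png",cv2.resize(np.hstack([im[:,200:440],s]),None,fx=1,fy=1))
E
```

```text
t 40.3 p [0.4536 0.1146 0.1165] F [ 0.03 -0.24 -4.05] T [0.06 0.04 0.02] op 0.023707615647138858 
 [[ 9.961e-01 -8.850e-02  2.600e-03]
 [-8.850e-02 -9.961e-01  4.000e-04]
 [ 2.600e-03 -6.000e-04 -1.000e+00]]
```

View pics/w5.png

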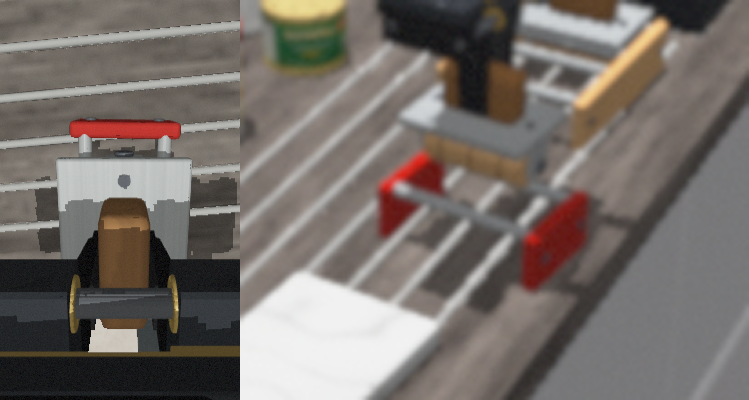

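Request:
{"op": "apply_moves", "data": {"steps": [{"xyz":[0,0,0.4],"delta_rot":[0,0,0],"jaw":240},{"xyz":[0,0,0.4],"delta_rot":[0,0,0],"jaw":240},{"xyz":[0,0,0.3],"delta_rot":[0,0,0],"jaw":240},{"xyz":[0,0,0.2],"delta_rot":[0,0,0],"jaw":240},{"xyz":[0,0,0.05],"delta_rot":[0,0,0],"jaw":240},{"xyz":[0,0,0],"delta_rot":[0,0,0],"jaw":240},{"xyz":[0,0,0],"delta_rot":[0,0,0],"jaw":240},{"xyz":[0,0,0],"delta_rot":[0,0,0],"jaw":240}]}}

```text
time_s: 41.4
position: [0.453, 0.1145, 0.0614]
tool_rot: [-0.0, 0.999, -0.044, 0.0]
force: [0.1, -1.0, -3.3]
opening: 0.024
grasp_force: 40.0
```

Request:
{"op": "apply_moves", "data": {"steps": [{"xyz":[0,0,0.02],"delta_rot":[0,0,0],"jaw":240},{"xyz":[0,0,0.015],"delta_rot":[0,0,0],"jaw":240},{"xyz":[0,0,0.01],"delta_rot":[0,0,0],"jaw":240},{"xyz":[0,0,0],"delta_rot":[0,0,0],"jaw":240},{"xyz":[0,0,0],"delta_rot":[0,0,0],"jaw":240},{"xyz":[0,0,0],"delta_rot":[0,0,0],"jaw":240},{"xyz":[0,0,0],"delta_rot":[0,0,0],"jaw":240},{"xyz":[0,0,0],"delta_rot":[0,0,0],"jaw":240}]}}

```text
time_s: 42.4
position: [0.4528, 0.1144, 0.06]
tool_rot: [0.0, 0.999, -0.044, -0.0]
force: [-3.7, -1.7, 5.6]
opening: 0.0234
grasp_force: 40.0
```

Seated with light contact at the expected height; release and rise.

Request:
{"op": "apply_moves", "data": {"steps": [{"xyz":[0,0,-0.01],"delta_rot":[0,0,0],"jaw":240},{"xyz":[0,0,0],"delta_rot":[0,0,0],"jaw":200},{"xyz":[0,0,0],"delta_rot":[0,0,0],"jaw":140},{"xyz":[0,0,0],"delta_rot":[0,0,0],"jaw":90},{"xyz":[0,0,0],"delta_rot":[0,0,0],"jaw":90},{"xyz":[0,0,-0.3],"delta_rot":[0,0,0],"jaw":90},{"xyz":[0,0,-0.8],"delta_rot":[0,0,0],"jaw":90},{"xyz":[0,0,-0.9],"delta_rot":[0,0,0],"jaw":90}]}}

```text
time_s: 43.4
position: [0.4524, 0.1144, 0.1407]
tool_rot: [0.0, 0.999, -0.044, -0.0]
force: [0.7, 0.3, 0.7]
opening: 0.0616
grasp_force: 0.0
```

Request:
{"op": "apply_moves", "data": {"steps": [{"xyz":[0,0,-0.9],"delta_rot":[0,0,0],"jaw":90},{"xyz":[-0.5,0,-0.5],"delta_rot":[0,0,0],"jaw":90},{"xyz":[-0.8,0,0],"delta_rot":[0,0,0],"jaw":90},{"xyz":[-0.5,0,0],"delta_rot":[0,0,0],"jaw":90},{"xyz":[0,0,0],"delta_rot":[0,0,0],"jaw":90},{"xyz":[0,0,0],"delta_rot":[0,0,0],"jaw":90},{"xyz":[0,0,0],"delta_rot":[0,0,0],"jaw":90},{"xyz":[0,0,0],"delta_rot":[0,0,0],"jaw":90}]}}

```text
time_s: 44.4
position: [0.3813, 0.1207, 0.1955]
tool_rot: [0.0, 0.999, -0.044, -0.0]
force: [-0.3, 0.4, 0.1]
opening: 0.0617
grasp_force: 0.0
```

```bash
python3 - <<'E'
from h import *
o,R=st()
im=r.read_camera("wrist")[:300,150:,::-1]; s=r.read_camera("scene")[130:250,290:430,::-1]
cv2.imwrite("pics/w6.png",np.hstack([im[:,:440],cv2.resize(s,(350,300),interpolation=cv2.INTER_CUBIC)]))
E
```

```text
t 44.4 p [0.3813 0.1207 0.1955] F [-0.29  0.41  0.1 ] T [ 0.06  0.07 -0.03] op 0.061652050479292266 
 [[ 9.96e-01 -8.89e-02 -5.00e-04]
 [-8.89e-02 -9.96e-01 -1.00e-04]
 [-5.00e-04  1.00e-04 -1.00e+00]]
```

View pics/w6.png

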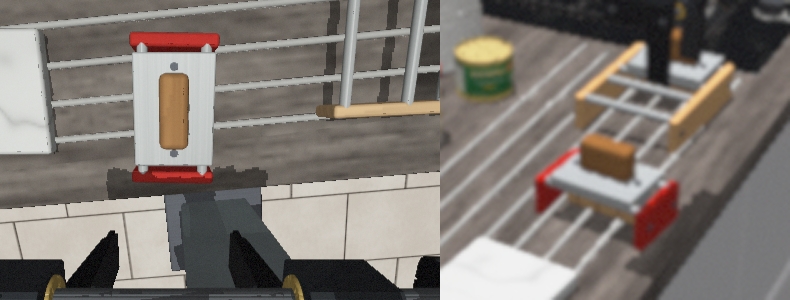

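The roller lies level and centred in the red stand (left crop, around (174,105)). The other roller lies level in the rack.

```bash
python3 -c "
from plant import r
print(r.job_done())"
```

```text
the job is handed in; nothing more can be done
None
```

The roller from the rack's left bay is the off-centre one: it lifted the hand about 4 mm per turn and now hangs in the red stand. The right-bay roller ran level and is back in its own bay. Both looked seated level when I handed the job in at about 44 s.

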